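# Let the large balls out of the gravity dispenser

### The arm

A 6-joint arm with a two-finger parallel gripper is mounted at the origin on the work surface. World frame = base frame: x ahead of the robot, y to its left, z up, the work surface at z = 0. Lengths are in m, angles in rad, forces in N, time in s.
With the tool pointing down it reaches from about 0.35 to 0.975 m from the base axis. Payload 7.1 kg.
Tool frame: the origin (TCP) lies midway between the tips of the shut fingers; the grasp point (between the pads) lies 19 mm behind it; z points along the fingers, x is the direction in which the jaws open and shut, and the axes are right-handed (so a half turn about z gives the same grasp; the last joint's range is limited). The gripper opens to 88 mm and grips with 3 to 60 N. Pads are 20 mm wide; open, the fingers measure 115 mm over their backs; the gripper's body (75 mm by 178 mm) begins 61 mm behind the grasp point.
Start: joints at [1.298, 0.423, 1.63, -0, 1.089, -0.019], TCP at [0.157, 0.605, 0.223] pointing down, gripper open.
Joint ranges: [-3, 3], [-0.9, 2.11], [0.09, 2.58], [-1.31, 4.45], [0.11, 2.69], [-2.54, 2.54]. Speed limits (rad/s): [2.39, 2.39, 3.01, 3.14, 3.14, 3.14].

### API

Orientations are given as a unit quaternion [w, x, y, z].
In Python, from station import move_pose, movel, movej, command_gripper, wait, inverse_kinematics, read_camera, camera_info, MotionError, job_done, get_time, get_joint_pos, get_qvel, get_effort, get_tcp_pos, get_ee_rot, get_ft_force, get_ft_torque, get_grip_width gives the robot as it stands. Calls block until the motion is done:
- move_pose(position, orientation): joint-space move of the TCP to a pose.
- movel(position, frame=None, v=0.15, until_force=None): straight line of the TCP; frame=None keeps the orientation; v is the mean speed in m/s. With until_force (N) it stops when the force on the tool has changed by that much, and returns True; else False.
- movej(angles): joint-space move.
- command_gripper(opening): opening from 0.0 (shut) to 1.0 (fully open); the grip force is fixed at half the most; returns when the fingers have stopped.
- wait(seconds).
- inverse_kinematics(position, orientation): joint angles nearest the present ones, or None.
- read_camera(name): name is "scene" or "top"; returns the picture (420x560x3 uint8, red, green, blue); there is no depth.
- camera_info(name): a dict with "intrinsics" (3x3 intrinsics, pixels), "T" (4x4, takes a point from camera to world coordinates). Camera axes: x right, y up, looking along -z (the intrinsics and any distortion apply to the point x, -y, -z); pixel columns grow to the right and rows downward; lengths in m; the calibration is good to about 2 mm. A picture is of the moment at which its call begins. camera_info takes no time and is no camera call.
A pose or a line that the arm cannot do raises MotionError and nothing moves.
- job_done(): hands the job in, once; it reports no verdict.
Readings, each from a call of its own:
- get_time(): time.
- get_joint_pos(): joint angles.
- get_qvel(): joint speeds.
- get_effort(): joint torques, N m.
- get_tcp_pos(): TCP position.
- get_ee_rot(): TCP orientation.
- get_ft_force(): force on the tool from outside, world axes, zero at the start.
- get_ft_torque(): the same for the moment, N m.
- get_grip_width(): opening from 0.0 (shut) to 1.0 (fully open).
Only numpy, scipy, OpenCV 4.12 (cv2) and the standard library are available. Lean on these libraries where they do the work, as an engineer would, in place of code of your own. Each camera call takes 0.05 s, during which the arm holds its last target. There are 200 camera calls.

### The job

Let all three large wooden balls out of their dispenser into its catch tray: press down the finger pad of that dispenser's rocking lever with a fingertip, keep it down while the balls roll out under the raised gate, then let go so that the gate drops shut and move clear. Do not touch the balls or the gates themselves, keep the small-ball dispenser shut, and leave everything else on the bench where it is.

Things in the scene. Friction and masses are not known exactly. Their poses are not given: they have to be found in the camera images.
- dispenser_large: Plywood dispenser of the large balls, fixed. Origin on the bench under the gate, on the lane's centre line; z up; the lane falls 16 degrees towards -x; +y points from the lane to the lever's pad. Lane open above, 46 mm wide, floor 55 mm high at the gate, x -38 (outlet) to +163 mm (back board, 135 mm high). The lever's pin lies at y = 110, z = 110 mm between wooden cheeks (y 90 to 130, x +-26, top 128 mm).
- tray_large (a point): Centre of the floor of the grey catch tray fixed below this dispenser's outlet, axes as the dispenser's, 112 mm from its origin along -x. Tray 145 mm (x) by 150 mm (y), 4 mm thick; walls 36 mm high at the outlet, 56 mm at the sides, 72 mm at the far end.
- lever_large (a joint): Rocking lever, rad: 0 = at rest, gate shut; grows as the pad is pressed down, to 0.50 at the stop (pad about 42 mm lower). A spring brings it back when let go; the press takes about 2 N at first, 3.5 N at the stop. The balls pass under the gate from about 0.38.
- pad_large (a point): Centre of the upper face of the square black rubber pad (34 x 34 mm) at the lever's outer end, 85 mm from the pin; at rest 138 mm above the bench, tilted 14 degrees, outer side high; at the stop 96 mm above it, tilted 14 degrees the other way. It moves nearly straight down (4 mm sideways). The point turns with the lever. Nothing under it.
- gate_large (a point): Upright aluminium gate plate, 52 mm wide, 54 mm high, 5 mm thick, on the lever's other end, closing the lane. The point is the middle of the lane on its lower edge, at rest 3 mm above the lane floor and 110 mm from the pin along the dispenser's -y; the plate spans 132 to 80 mm from the pin. The point turns with the lever.
- ball_large_1_center (a point): Centre of plain wooden ball 1 of 3, 40 mm across, 24 g; at the start the three lie in a row in the lane behind the shut gate (1 nearest the gate).
- ball_large_2_center (a point): Centre of plain wooden ball 2 of 3, 40 mm across, 24 g; at the start the three lie in a row in the lane behind the shut gate (1 nearest the gate).
- ball_large_3_center (a point): Centre of plain wooden ball 3 of 3, 40 mm across, 24 g; at the start the three lie in a row in the lane behind the shut gate (1 nearest the gate).
- dispenser_small: Plywood dispenser of the small balls, fixed. Origin on the bench under the gate, on the lane's centre line; z up; the lane falls 16 degrees towards -x; +y points from the lane to the lever's pad. Lane open above, 34 mm wide, floor 55 mm high at the gate, x -38 (outlet) to +163 mm (back board, 135 mm high). The lever's pin lies at y = 110, z = 110 mm between wooden cheeks (y 90 to 130, x +-26, top 128 mm).
- tray_small (a point): Centre of the floor of the grey catch tray fixed below this dispenser's outlet, axes as the dispenser's, 112 mm from its origin along -x. Tray 145 mm (x) by 150 mm (y), 4 mm thick; walls 36 mm high at the outlet, 56 mm at the sides, 72 mm at the far end.
- lever_small (a joint): Rocking lever, rad: 0 = at rest, gate shut; grows as the pad is pressed down, to 0.50 at the stop (pad about 42 mm lower). A spring brings it back when let go; the press takes about 2 N at first, 3.5 N at the stop. The balls pass under the gate from about 0.25.
- pad_small (a point): Centre of the upper face of the square black rubber pad (34 x 34 mm) at the lever's outer end, 85 mm from the pin; at rest 138 mm above the bench, tilted 14 degrees, outer side high; at the stop 96 mm above it, tilted 14 degrees the other way. It moves nearly straight down (4 mm sideways). The point turns with the lever. Nothing under it.
- gate_small (a point): Upright aluminium gate plate, 46 mm wide, 54 mm high, 5 mm thick, on the lever's other end, closing the lane. The point is the middle of the lane on its lower edge, at rest 3 mm above the lane floor and 110 mm from the pin along the dispenser's -y; the plate spans 126 to 80 mm from the pin. The point turns with the lever.
- ball_small_1_center (a point): Centre of plain wooden ball 1 of 3, 28 mm across, 11 g; at the start the three lie in a row in the lane behind the shut gate (1 nearest the gate).
- ball_small_2_center (a point): Centre of plain wooden ball 2 of 3, 28 mm across, 11 g; at the start the three lie in a row in the lane behind the shut gate (1 nearest the gate).
- ball_small_3_center (a point): Centre of plain wooden ball 3 of 3, 28 mm across, 11 g; at the start the three lie in a row in the lane behind the shut gate (1 nearest the gate).
- jar: Screw-top glass jar, 58 mm across, 75 mm high, standing before the pad of the large-ball dispenser. Bystander, loose. Origin: underside centre.
- tape: Grey roll of tape lying flat, 84 mm across, 30 mm high, before the pad of the small-ball dispenser. Bystander, loose. Origin: underside centre.
- tin: Small tin, 66 mm across, 70 mm high, behind the pad of the small-ball dispenser. Bystander, loose. Origin: underside centre.
- carton: Cardboard carton 60 x 90 x 45 mm high, behind the pad of the large-ball dispenser. Bystander, loose. Origin: underside centre.
- screwdriver: Screwdriver lying on the bench at the left. Bystander, loose. Origin: underside (along the tool's length somewhere near its middle).
- mug: White mug, 80 mm across, 90 mm high, at the right. Bystander, loose. Origin: underside centre.
- offcut: Timber offcut 160 x 45 x 38 mm high, at the left. Bystander, loose. Origin: underside centre.

How it is judged:
On the way, in this order (a step that is already met when the one before it is completed fails the run):
1. a robot finger has pressed the large-ball lever and its gate is rising (0.15 rad) (value of joint lever_large above 0.15 rad and contact force between the fingers and lever_large above 0.5 N).
2. with the lever still pressed (over 0.25 rad), all three large balls are in the catch tray (x of ball_large_1_center in the frame of dispenser_large between -0.185 and -0.045 m and y of ball_large_1_center in the frame of dispenser_large between -0.073 and 0.073 m and z of each of ball_large_1_center, ball_large_2_center, ball_large_3_center in the frame of dispenser_large below 0.045 m and x of ball_large_2_center in the frame of dispenser_large between -0.185 and -0.045 m and y of ball_large_2_center in the frame of dispenser_large between -0.073 and 0.073 m and x of ball_large_3_center in the frame of dispenser_large between -0.185 and -0.045 m and y of ball_large_3_center in the frame of dispenser_large between -0.073 and 0.073 m and value of joint lever_large above 0.25 rad), for 0.05 s.
At the end, for the whole second after the job is handed in: All three large balls lie in their dispenser's catch tray (centres inside its walls and lower than 45 mm), both levers are back at rest (under 0.05 rad) with the gates shut, and the three small balls are still behind their gate (x of ball_large_1_center in the frame of dispenser_large between -0.185 and -0.045 m and y of ball_large_1_center in the frame of dispenser_large between -0.073 and 0.073 m and z of each of ball_large_1_center, ball_large_2_center, ball_large_3_center in the frame of dispenser_large below 0.045 m and x of ball_large_2_center in the frame of dispenser_large between -0.185 and -0.045 m and y of ball_large_2_center in the frame of dispenser_large between -0.073 and 0.073 m and x of ball_large_3_center in the frame of dispenser_large between -0.185 and -0.045 m and y of ball_large_3_center in the frame of dispenser_large between -0.073 and 0.073 m and x of each of ball_small_1_center, ball_small_2_center, ball_small_3_center in the frame of dispenser_small above 0.005 m and value of joint each of lever_large, lever_small below 0.05 rad); the robot touches nothing.
It fails at once if a ball is touched by the robot (contact force between any of the fingers, the arm and ball_large_1 above 0.3 N or contact force between any of the fingers, the arm and ball_large_2 above 0.3 N or contact force between any of the fingers, the arm and ball_large_3 above 0.3 N or contact force between any of the fingers, the arm and ball_small_1 above 0.3 N or contact force between any of the fingers, the arm and ball_small_2 above 0.3 N or contact force between any of the fingers, the arm and ball_small_3 above 0.3 N).
It fails at once if a ball is lifted or carried off (height (world z) of any of ball_large_1_center, ball_large_2_center, ball_large_3_center, ball_small_1_center, ball_small_2_center, ball_small_3_center above 0.145 m).
It fails at once if a gate is touched by the robot instead of being raised by its lever (contact force between any of the fingers, the arm and lever_large_c3 above 0.3 N or contact force between any of the fingers, the arm and lever_small_c3 above 0.3 N).
It fails at once if the small-ball dispenser's lever is rocked (value of joint lever_small above 0.12 rad).
It fails at once if something else on the bench is shifted or lifted (25 mm) (distance of any of jar, tape, tin, carton, screwdriver, mug, offcut from where it was at the start of the episode above 0.025 m).
It also fails if it takes over 32 s, if anything falls off the work surface, if the arm or the gripper's body presses on something with over 40 N, if the wrist force passes 120 N, or if a joint passes its speed limit or range.

## Working session

There is one attempt and no reset: what is moved stays moved. The work goes in short steps, each a Python script; the robot and the scene stay as the last script left them, time stands still between calls to the robot, and variables do not carry over. Pictures are saved under pics/ and viewed, about 8 in all and at most 12, crops included, and the job is handed in when it is done.

```bash
mkdir -p pics; python3 - <<'E'
from station import *
import cv2
for n in("scene","top"):
    im=read_camera(n); cv2.imwrite(f"pics/{n}0.png",cv2.cvtColor(im,cv2.COLOR_RGB2BGR)); c=camera_info(n); print(n,c["intrinsics"],c["T"],[k for k in c])
print(get_time(),get_ee_rot())
E
```

```text
scene [[510.9973978    0.         277.36434036]
 [  0.         510.9973978  207.1567146 ]
 [  0.           0.           1.        ]] [[ 0.83063901 -0.44230936  0.33823256  0.9989551 ]
 [ 0.55678143  0.66608585 -0.49631047 -0.72291358]
 [-0.00576915  0.60057645  0.79954653  1.24639715]
 [ 0.          0.          0.          1.        ]] ['intrinsics', 'T']
top [[443.12514102   0.         282.87973679]
 [  0.         443.12514102 215.9210654 ]
 [  0.           0.           1.        ]] [[-0.01762027  0.99536979 -0.09449076  0.39977454]
 [-0.99981394 -0.0182828  -0.00615041 -0.00803637]
 [-0.00784949  0.0943648   0.99550674  1.41595751]
 [ 0.          0.          0.          1.        ]] ['intrinsics', 'T']
0.1 [ 3.77590414e-04  7.90903064e-01  6.11941128e-01 -5.05866891e-04]
```

View pics/top0.png

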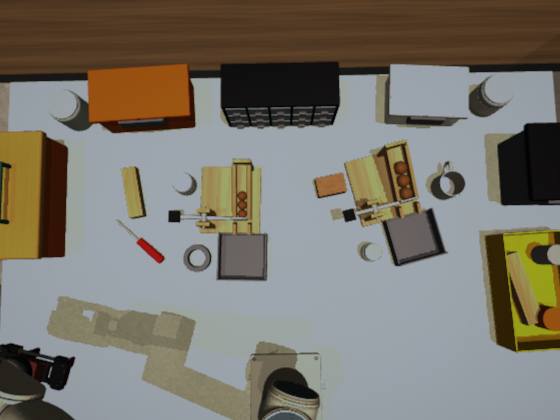

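View pics/scene0.png

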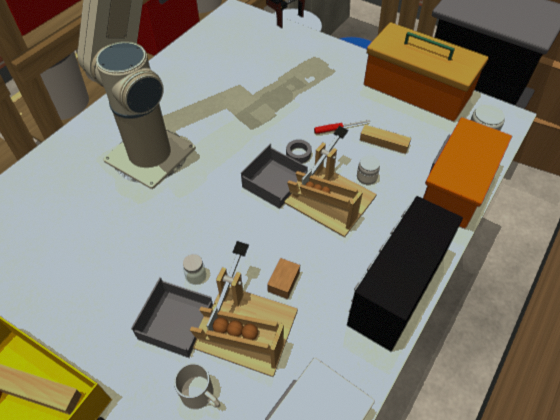

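Both views show the large dispenser: its pad is at (349,214) in the top view and (240,248) in the scene view. The jar is at (372,252) and the carton at (330,185) in the top view. Next I triangulate the pad, and use the tray and balls to get the yaw.

```bash
cat > h.py <<'E'
import numpy as np, cv2
from station import *
def ray(n,u,v):
    c=camera_info(n);K=np.array(c["intrinsics"]);T=np.array(c["T"])
    d=np.linalg.inv(K)@[u,v,1]; d=T[:3,:3]@[d[0],-d[1],-d[2]]
    return T[:3,3],d/np.linalg.norm(d)
def plane(n,u,v,z):
    o,d=ray(n,u,v); return o+d*(z-o[2])/d[2]
def tri(a,b):
    (o1,d1),(o2,d2)=ray("top",*a),ray("scene",*b)
    s=np.linalg.lstsq(np.c_[d1,-d2],o2-o1,rcond=None)[0]
    p,q=o1+s[0]*d1,o2+s[1]*d2
    return (p+q)/2,np.linalg.norm(p-q)
def blob(im,c,r,mask):
    u,v=c; m=np.zeros(im.shape[:2],np.uint8)
    m[v-r:v+r+1,u-r:u+r+1]=mask(im)[v-r:v+r+1,u-r:u+r+1]
    n,l,s,ct=cv2.connectedComponentsWithStats(m)
    i=1+np.argmax(s[1:,4]); return ct[i],s[i,4],s[i,:4]
E
python3 - <<'E'
from h import *
np.set_printoptions(precision=4,suppress=True)
I={n:cv2.cvtColor(cv2.imread(f"pics/{n}0.png"),cv2.COLOR_BGR2RGB) for n in("top","scene")}
dark=lambda im:(im.max(2)<45).astype(np.uint8)
for name,a,b in(("large",(349,214),(240,248)),("small",(174,216),(341,132))):
    A=blob(I["top"],a,10,dark);B=blob(I["scene"],b,11,dark)
    print(name,A,B,tri(A[0],B[0]), plane("top",*A[0],.138))
# balls (reddish) top view
ball=lambda im:((im[...,0]>1.9*im[...,2])&(im[...,0]<150)&(im[...,0]>50)&(im[...,0]>1.55*im[...,1])).astype(np.uint8)
m=ball(I["top"]);n,l,s,c=cv2.connectedComponentsWithStats(m)
for i in range(1,n):
    if s[i,4]>15 and 230<c[i][0]<430 and 140<c[i][1]<230: print("ball",c[i],s[i])
# tray large: grey-dark region
hs=lambda im:((im.max(2)<110)&(np.ptp(im.astype(int),axis=2)<25)).astype(np.uint8)
u,v=414,237;m=np.zeros((420,560),np.uint8);m[v-34:v+35,u-36:u+36]=hs(I["top"])[v-34:v+35,u-36:u+36]
m=cv2.morphologyEx(m,cv2.MORPH_OPEN,np.ones((7,7)))
cs=max(cv2.findContours(m,0,1)[0],key=cv2.contourArea);r=cv2.minAreaRect(cs);bx=cv2.boxPoints(r)
print(r,[plane("top",*p,.05)[:2] for p in bx])
z=np.hstack([cv2.resize(I["top"][130:280,310:460],(400,400),interpolation=cv2.INTER_CUBIC),cv2.resize(I["scene"][230:380,130:280],(400,400),interpolation=cv2.INTER_CUBIC)])
cv2.imwrite("pics/z.png",z[...,::-1])
E
```

```text
large (array([348.8611, 214.7037]), np.int32(108), array([343, 209,  13,  12], dtype=int32)) (array([240.2562, 248.3058]), np.int32(121), array([233, 242,  15,  13], dtype=int32)) (array([ 0.5214, -0.1927,  0.1301]), np.float64(0.0012496419137497993)) [ 0.5211 -0.1911  0.138 ]
small (array([173.9583, 216.0417]), np.int32(120), array([169, 211,  11,  11], dtype=int32)) (array([340.5   , 131.6316]), np.int32(76), array([335, 127,  12,  11], dtype=int32)) (array([0.5271, 0.3177, 0.1307]), np.float64(0.00033179461126908765)) [0.5265 0.316  0.138 ]
ball [403.189  180.0315] [394 162  19  37 381]
ball [241.913  204.1242] [238 192   9  25 161]
((413.2445983886719, 237.20770263671875), (47.10143280029297, 53.44108581542969), 74.62374877929688) [array([ 0.5063, -0.3029]), array([ 0.5473, -0.4637]), array([ 0.4067, -0.4949]), array([ 0.3664, -0.3356])]
```

View pics/z.png

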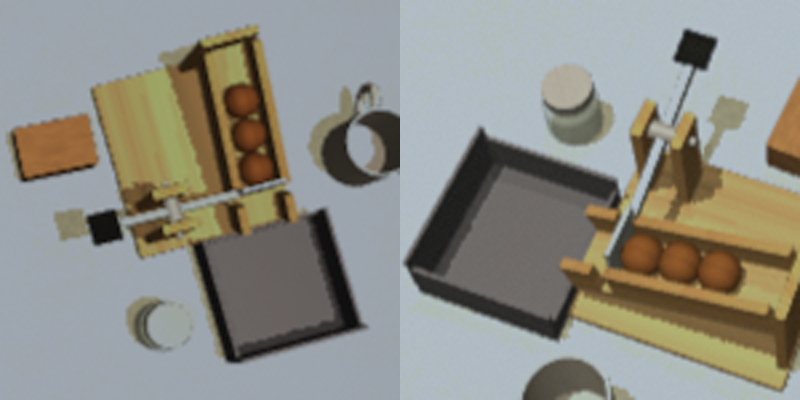

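The pad is at about (0.521, -0.192). The triangulated height of 0.130 fits the stated 0.138, because the blob includes the pad's side faces. The tray edge gives a yaw of about 13°, and the tray centre predicted from the pad, (0.456, -0.405), matches the measured (0.457, -0.399) within 6 mm. Now I close the gripper, raise, and hover over the pad.

```bash
cat >> h.py <<'E'
from scipy.spatial.transform import Rotation as R
P=np.array([.5212,-.192]); yaw=np.arctan2(.0327,.1399)
def quat(y):
    return np.roll(R.from_euler("ZX",[y,np.pi]).as_quat(),1)
def shot(k,c=((310,130),(130,190)),w=190):
    L=[read_camera("top"),read_camera("scene")]
    z=np.hstack([cv2.resize(im[y:y+w,x:x+w],(400,400),interpolation=2) for im,(x,y) in zip(L,c)])
    cv2.imwrite(f"pics/{k}.png",z[...,::-1])
E
python3 - <<'E'
from h import *
command_gripper(0.0)
p=np.array(get_tcp_pos()); movel([p[0],p[1],.30],v=.2)
best=None
for y in(yaw,yaw+np.pi):
    q=inverse_kinematics([*P,.26],quat(y)); print(y,q)
    if q is not None and (best is None or abs(q[5])<abs(best[1][5])): best=(y,q)
move_pose([*P,.26],quat(best[0])); movel([*P,.165])
print(best[0],get_time(),get_tcp_pos(),get_ft_force(),get_grip_width()); shot("hover")
E
```

```text
0.22961603592648966 [-3.74380923e-01  2.78536730e-01  1.75085796e+00 -4.44089210e-16
  1.11219796e+00 -6.03996959e-01]
3.371208689516283 [-0.37438092  0.27853673  1.75085796  0.          1.11219796  2.53759569]
0.22961603592648966 5.8333 [ 0.5217734  -0.19208929  0.16560391] [-0.28519888 -0.05506125 -0.12552055] 0.0045251079568894145
```

View pics/hover.png

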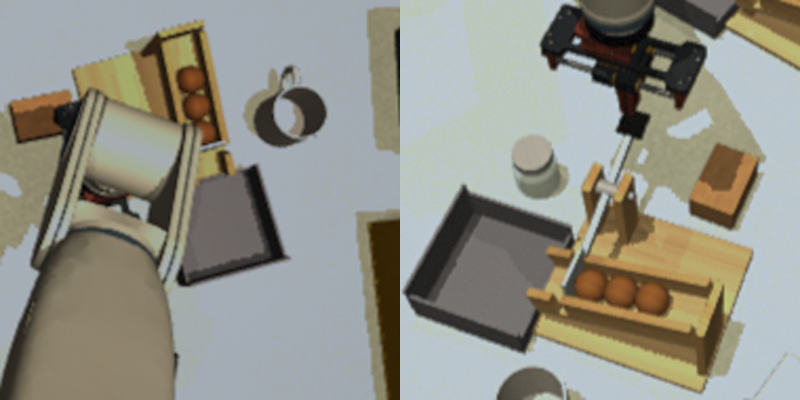

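The hover view shows the shut fingertips right over the pad (tip at about (627,112), pad at (632,125) in the right crop). The lane and jar are clear, so I press.

```bash
python3 - <<'E'
from h import *
hit=movel([*P,.101],v=.05,until_force=12)
print(hit,get_tcp_pos(),get_ft_force(),get_time())
wait(1.5); shot("press"); print(get_tcp_pos(),get_ft_force(),get_time())
E
```

```text
False [ 0.52112957 -0.19204558  0.10122055] [-0.7875189   1.91879215  3.30150706] 7.3667
[ 0.52117507 -0.19199698  0.10098887] [-1.75012947  1.4002333   3.40896913] 8.9667
```

View pics/press.png

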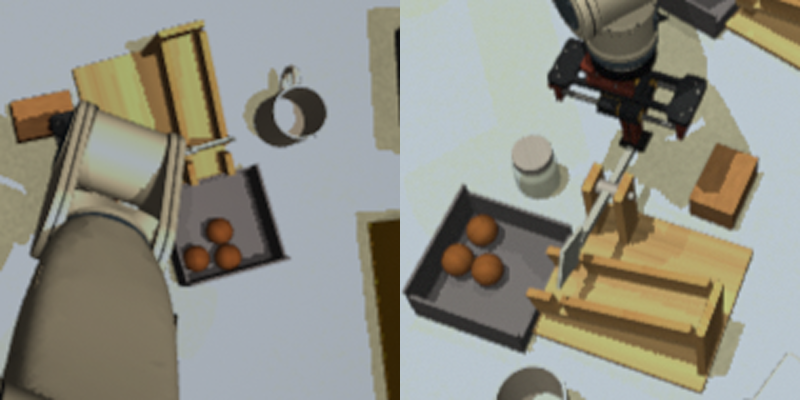

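All three balls are in the tray, at (482,230), (457,260) and (487,270) in the right crop. The lane is empty and the lever is still down at 3.4 N. Now I release and move clear.

```bash
python3 - <<'E'
from h import *
wait(.3); movel([*P,.16],v=.06); movel([*P,.30],v=.2)
move_pose([.45,.05,.35],quat(yaw)); wait(1)
print(get_tcp_pos(),get_ft_force(),get_time()); 
shot("end",((110,110),(130,90)),340)
E
```

```text
[0.45000851 0.05005252 0.35002273] [-0.05829966 -0.51503157 -0.15007443] 13.2583
```

View pics/end.png

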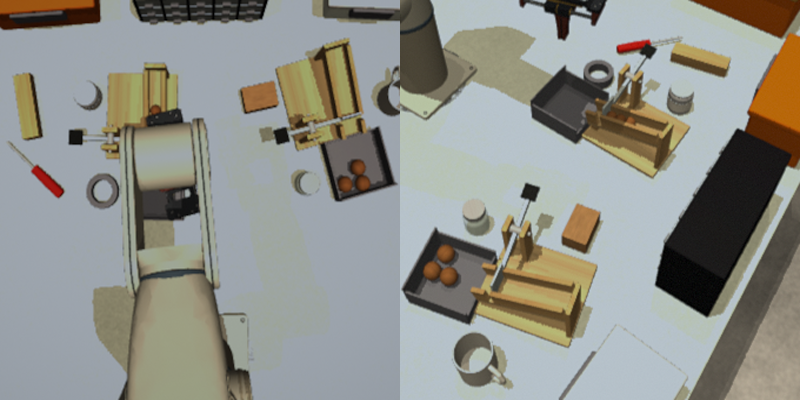

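The end view shows the three balls in the tray, the large lever back up at rest with its gate shut, the small dispenser shut with its balls behind the gate, and the bystanders in place. The arm is clear, so I hand in.

```bash
python3 -c "
from station import *
job_done()"
```

```text
the job is handed in; nothing more can be done
```

I let the three large balls out and handed the job in; `job_done` reports no verdict.

**What I did:** I found the large dispenser's pad from both cameras, at about (0.521, −0.192). The two views agreed to 1.2 mm. I pressed the pad straight down to 0.101 m with the shut fingertips and held it at 3.4 N for about 1.5 s. Once the picture showed all three balls in the tray, I lifted off and moved clear.

**Last checks:**
- **Large dispenser:** in the last picture the three balls lie in the tray, the lever is back at rest and the gate is shut.
- **Rest of the bench:** the small dispenser looks shut with its balls still behind the gate, and nothing else looks moved. I judged this by eye only.
- **Arm:** it was clear of everything, with residual force about 0.5 N, at 13.3 s of the 32 s allowed.

**Disagreements:** the pad's height came out at 0.130 m against the 0.138 m given, because the dark patch I measured included the pad's side faces. The tray centre was about 6 mm off the position predicted from the pad. Neither affected the press.

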